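Start the beige remote charging

ROBOT

A 6-joint arm with a two-finger parallel gripper is mounted at the origin on the work surface. World frame = base frame: x ahead of the robot, y to its left, z up, the work surface at z = 0. Lengths are in m, angles in rad, forces in N, time in s.
With the tool pointing down it reaches from about 0.325 to 0.85 m from the base axis. Payload 15.5 kg.
Tool frame: the origin (TCP) lies midway between the tips of the shut fingers; the grasp point (between the pads) lies 19 mm behind it; z points along the fingers, y is the line along which they close (so a half turn about z gives the same grasp; the last joint's range is limited). The gripper opens to 91 mm and grips with 3 to 60 N. Pads are 32 mm wide; open, the fingers measure 118 mm over their backs; the gripper's body (76 mm by 178 mm) begins 60 mm behind the grasp point.
Start: joints at [1.018, 0.494, 1.345, -0, 1.302, -0.096], TCP at [0.276, 0.561, 0.214] pointing down, gripper open.
Joint ranges: [-2.91, 2.91], [-0.82, 2.16], [0.22, 2.67], [-1.22, 4.37], [0.12, 2.79], [-3.08, 3.08]. Speed limits (rad/s): [1.89, 1.89, 2.57, 3.01, 3.01, 3.01].

INTERFACE

Orientations are given as a unit quaternion [w, x, y, z].
In Python, from workcell import env gives the robot as it stands.
- The arm moves only by the shell command python3 -m inch 'ROWS' [OPENING] [FORCE]. ROWS is JSON, a list of rows, each a list of 4 numbers: the shift along the world's x, y, z each as a share of 0.5 m, from -1 to 1, then the turn about the world's z as a share of 90 degrees, from -1 to 1. In form: [[dx, dy, dz, yaw], ...]. A call has 1 to 10 rows; each row is the pose to reach, as a shift and turn from the pose commanded when the call began; what a row does not reach only later rows make up. A row lasts 1/12 s, in which the tool goes at most 41.7 mm and 7.16 degrees, less where a joint would pass 70% of its speed; a pose out of reach is approached as far as the arm can. A call with a number of a shift or a turn outside -1 to 1 is refused whole. A call with a gripper value outside its range is refused whole. OPENING is the closure, from -1 (fully open) to 1 (shut), so that 0 is half open, set as the call begins (- or left out, the last holds). The fingers move at their own pace and stop on an object; FORCE is the grip in N (left out, the last holds). Time passes only in rows, so rows that repeat a pose let the fingers close. It gives the time, the measured TCP pose, the force, the opening and the grip force at its end, in the units of the state.
- env.observe(): the state, without advancing time (a new reading comes with each control period).
- env.get_image(name): name is "scene" or "top" or "wrist"; returns a dict with "frame" (420x560x3 uint8, blue, green, red), "K" (3x3 intrinsics, pixels), "camera_from_world" (4x4, takes a point from world to camera coordinates). Camera axes: x right, y down, z forward; pixel columns grow to the right and rows downward; lengths in m; the calibration is good to about 2 mm. A picture is of the moment at which its call begins. There is no depth.
- env.close_job(): hands the job in; it is judged then, once.
The state is a dict: "time_s": time; "q": joint angles; "qd": joint speeds; "tau": joint torques, N m; "position": TCP position; "ee_rot": TCP orientation; "force": force on the tool from outside, world axes, zero at the start; "ft_torque": the same for the moment, N m; "finger_gap": opening from 0.0 (shut) to 1.0 (fully open); "grip_force": force on a finger pad.
Only numpy, scipy, OpenCV 4.12 (cv2) and the standard library are available. Lean on these libraries where they do the work, as an engineer would, in place of code of your own. Each camera call takes 0.05 s, during which the arm holds its last target. There are 200 camera calls.

TASK

Start the beige remote in the charging dock charging: press down the raised half of the red rocker on the white power block until it is fully over, then push fully in the white key in front of the dock bay where the beige remote lies (it stays down), and last press the dock's round green button fully down and let it come back up. Press in just that order, leave the other white key alone, and only push with the fingertips: do not lift, shift or knock over either docked remote or any other thing on the shelf.

Things in the scene. Friction and masses are not known exactly. Their poses are not given: they have to be found in the camera images.
- power_block: white power block fixed to the shelf, 140 (x) x 110 (y) x 50 mm high; origin at the centre of its underside, z up. The red rocker is at its -x (front) end; a black plug, 26 mm high, stands on its top 73 mm behind the rocker (+x).
- rocker (a joint): red rocker on top of the power block, 56 mm long along the block's y, 30 mm wide, pivot on the block's top at x = -38, y = 0 mm of the block. Two flat halves in a shallow V: one level (4 mm above the block's top), the other tilted up 0.34 rad. Value in rad: 0 off (the +y half is the raised one), 0.34 fully over (the +y half lies level, the -y half raised). It stays where it is left; about 2 to 3 N moves it.
- rocker_face (a point): point on the face of the rocker's +y half, 18 mm from the pivot, mid-width; it moves with the rocker: at most about 9.5 mm above the block's top when off, 4 mm above it when fully over (the half's outer end drops by 9 mm).
- dock: grey charging dock fixed to the shelf, 206 (x) x 220 (y) mm; origin at the centre of its underside, z up. Front console (-x, 62 mm deep) is 30 mm high and carries the green button at its middle and a white key at either side of it, 70 mm apart. Behind it two open bays, 50 mm wide, floor 12 mm and rims 24 mm above the shelf, each straight behind its key.
- bay_a (a point): middle of the floor of bay a (+y side of the dock), 101 mm straight behind key a.
- bay_b (a point): middle of the floor of bay b (-y side of the dock), 101 mm straight behind key b.
- key_a (a joint): white key in front of bay a: value in m, 0 up, 0.007 fully in. Slides straight down, about 3 N, and stays where it is left.
- key_a_top (a point): centre of the top face of key a (30 x 36 mm, 9 mm above the console when up, 2 mm when in); moves with it.
- key_b (a joint): white key in front of bay b, the same as key a: 0 up, 0.007 fully in.
- key_b_top (a point): centre of the top face of key b (30 x 36 mm); moves with it.
- start (a joint): round green button in the middle of the dock's console: value in m, 0 up, 0.006 fully down. Springs back; about 1.5 N at first, 4.5 N when fully down.
- start_top (a point): centre of the top of the green button (32 mm across, 9 mm above the console when up); moves with it.
- remote_beige: beige remote lying in one of the two dock bays, 130 (x) x 42 (y) x 18 mm, 110 g, loose; origin at the centre of its underside.
- remote_dark: black remote of the same size lying in the other bay, loose; origin at the centre of its underside. Not to be charged now.
- vase: black ceramic vase, 92 mm across, 160 mm high, loose, to one side; origin under its centre.
- jar: blue glass marble jar with a clip-on lid, 82 mm across, 103 mm high, loose, to the other side; origin under its centre.
- figurine: brass-tone figurine on a round wooden foot 36 mm across, 81 mm high in all, loose, between dock and power block; origin under its centre.
- holder: grey-green silicone remote holder, 66 x 60 x 75 mm high, fixed behind the work; origin under its centre.
- remote_spare: second beige remote standing upright in the silicone holder (not in the dock), its top 135 mm above the shelf, loose; origin at its lower end.
- candle: white ceramic candle pot, 64 mm across, 45 mm high, loose, behind the work; origin under its centre.
Things that resemble listed ones, but are neither listed nor needed, are in the scene too. What is shaped like the remote_beige but orange or yellow is not meant.

How it is judged:
By the outcome, as a careful person would: the job done as asked, in the order asked, and still so for the second after the job is handed in, with the robot touching nothing.
It also fails if it takes over 48 s, if anything falls off the work surface, if the arm or the gripper's body presses on something with over 40 N, if the wrist force passes 120 N, or if a joint passes its speed limit or range.

## Working session

There is one attempt and no reset: what is moved stays moved. The work goes in short steps, Python scripts to look and compute and a shell command to move; the robot and the scene stay as the last step left them, time stands still between calls to the robot, and variables do not carry over. Pictures are saved under pics/ and viewed, at most 10 in all, crops included, and the job is handed in when it is done.

```bash
mkdir -p pics; cat > h.py <<'E'
import numpy as np,cv2,json
from workcell import env
def snap(n,f):
    d=env.get_image(n);cv2.imwrite(f'pics/{f}.png',d['frame']);np.savez(f'pics/{f}.npz',K=d['K'],T=d['camera_from_world']);return d
def ray(f,u,v,z):
    d=np.load(f'pics/{f}.npz');K,T=d['K'],d['T'];R,t=T[:3,:3],T[:3,3]
    c=-R.T@t;r=R.T@np.linalg.inv(K)@[u,v,1];return c+r*(z-c[2])/r[2]
def proj(f,p):
    d=np.load(f'pics/{f}.npz');q=d['K']@(d['T'][:3,:3]@np.array(p)+d['T'][:3,3]);return q[:2]/q[2]
E
python3 - <<'E'
from h import *
a=snap('top','top1');b=snap('scene','sc1')
o=env.observe();print(o['time_s'],o['position'],o['ee_rot'])
cv2.imwrite('pics/top1b.png',cv2.resize(a['frame'],(800,600),interpolation=3))
cv2.imwrite('pics/sc1b.png',cv2.resize(b['frame'],(800,600),interpolation=3))
E
```

```text
0.1 [0.27551327 0.56063418 0.21340734] [-1.68659803e-04  2.26436013e-01  9.74025896e-01 -5.07653776e-04]
```

View pics/top1b.png

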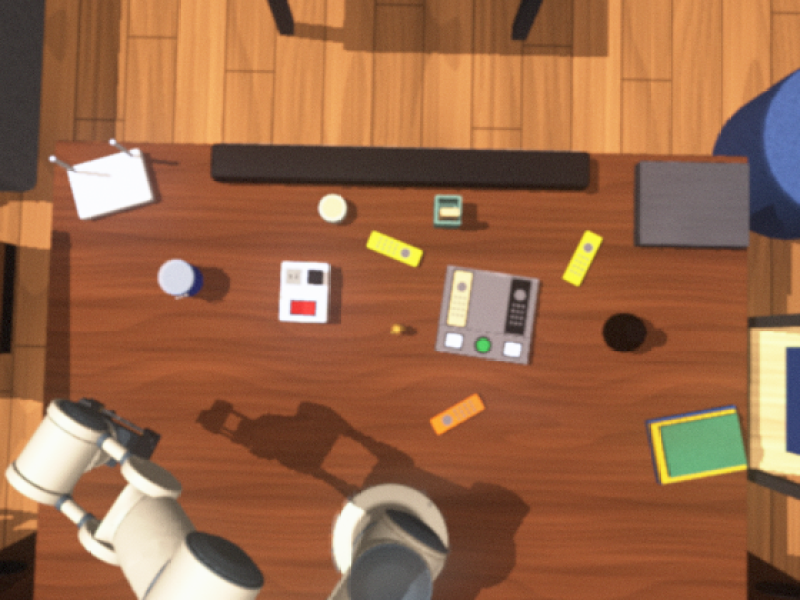

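View pics/sc1b.png

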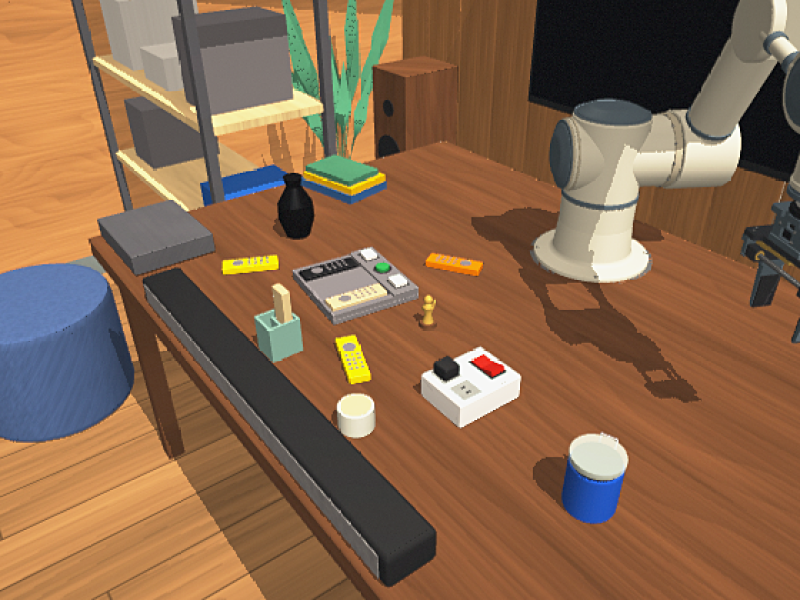

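The top view shows the beige remote in the left (+y) bay, so it is bay a. Key a is at about (454,341), the green button at (483,345), the other key at (512,349), and the rocker at (303,308). The figurine is at (397,329). I'll enlarge a crop for precision.

```bash
python3 - <<'E'
from h import *
a=cv2.imread('pics/top1.png')
# crop cols 185..385, rows 175..265, x4
cv2.imwrite('pics/c1.png',cv2.resize(a[175:265,188:388],None,fx=4,fy=4,interpolation=2))
E
```

```text
(no output)
```

View pics/c1.png

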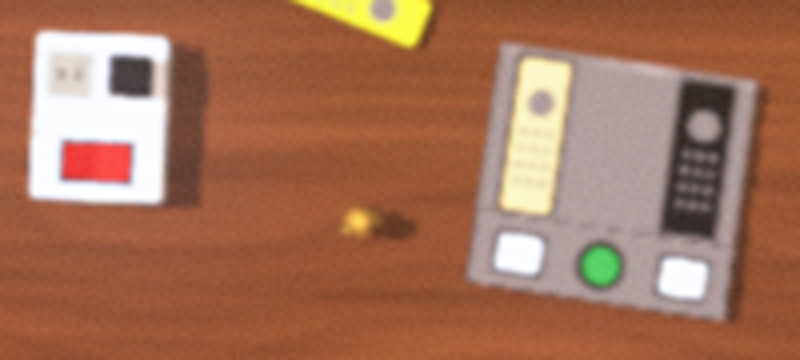

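The crop shows the rocker centre at (96,162), key a at (520,255), the button at (601,266) and key b at (683,278). The figurine is at (360,222), with no other obstacle near the keys.

```bash
python3 - <<'E'
from h import *
np.set_printoptions(precision=4,suppress=True)
P=lambda c,r,z:ray('top1',188+(c+.5)/4-.5,175+(r+.5)/4-.5,z)
for n,c,r,z in [('rock',96,162,.056),('blkFL',30,198,.05),('blkFR',163,204,.05),('blkBL',37,32,.05),('blkBR',168,37,.05),('keya',520,255,.039),('start',601,266,.039),('keyb',683,278,.039),('fig',360,218,.07)]: print(n,P(c,r,z))
p=np.array([.2755,.5606,.2134]); 
from scipy.spatial.transform import Rotation as R
q=env.observe()['ee_rot'];print(R.from_quat([*q[1:],q[0]]).as_matrix())
E
```

```text
rock [0.5478 0.2203 0.056 ]
blkFL [0.5163 0.2758 0.05  ]
blkFR [0.514  0.1634 0.05  ]
blkBL [0.6569 0.2744 0.05  ]
blkBR [0.6554 0.1633 0.05  ]
keya [ 0.4787 -0.1389  0.039 ]
start [ 0.4711 -0.2075  0.039 ]
keyb [ 0.4627 -0.2769  0.039 ]
fig [ 0.506  -0.0027  0.07  ]
[[-0.8975  0.4411 -0.0006]
 [ 0.4411  0.8975 -0.0009]
 [ 0.0001 -0.0011 -1.    ]]
```

```bash
python3 -m inch '[[0.545,-0.637,-0.1,0.29],[0.545,-0.637,-0.1,0.29],[0.545,-0.637,-0.1,0.29],[0.545,-0.637,-0.1,0.29],[0.545,-0.637,-0.1,0.29],[0.545,-0.637,-0.1,0.29],[0.545,-0.637,-0.1,0.29],[0.545,-0.637,-0.1,0.29],[0.545,-0.637,-0.1,0.29],[0.545,-0.637,-0.1,0.29]]' 1 20; python3 -m inch '[[0,0,0,0],[0,0,0,0],[0,0,0,0],[0,0,0,0]]'
python3 - <<'E'
from h import *
b=snap('wrist','w1')
for p in [(.548,.242,.056),(.548,.2196,.054)]: print(proj('w1',p))
o=env.observe();print(o['position'],o['force'],o['finger_gap'])
E
```

```text
time_s: 0.93
position: [0.5375, 0.254, 0.1656]
ee_rot: [-0.0, 0.001, 1.0, -0.0]
force: [-0.1, 0.6, -0.2]
finger_gap: 0.301
grip_force: 0.0
time_s: 1.27
position: [0.536, 0.2566, 0.166]
ee_rot: [-0.0, 0.0, 1.0, 0.0]
force: [-0.1, 0.5, -0.3]
finger_gap: 0.02
grip_force: 0.0
[266.96810548 224.76312817]
[243.42012954 224.12069252]
[0.53594814 0.25679121 0.16608444] [-0.76469031 -0.68011684  0.70763152] 0.0023897867839526364
```

View pics/w1.png

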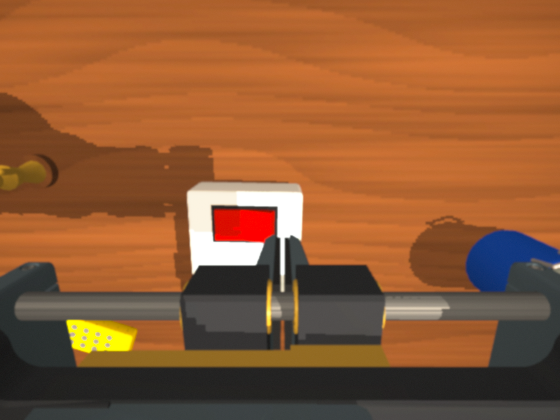

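The wrist image shows the rocker at about (244,224), matching the projected pivot (243,224). The brighter raised half is to the right (+y). Next I'll align and go down.

```bash
python3 -m inch '[[0.024,-0.03,-0.05,0],[0.024,-0.03,-0.1,0],[0.024,-0.03,-0.15,0],[0.024,-0.03,-0.19,0],[0.024,-0.03,-0.19,0],[0.024,-0.03,-0.19,0]]'; python3 -m inch '[[0,0,-0.005,0],[0,0,-0.01,0],[0,0,-0.015,0],[0,0,-0.02,0],[0,0,-0.024,0],[0,0,-0.028,0],[0,0,-0.032,0],[0,0,-0.032,0],[0,0,-0.032,0]]'
```

```text
time_s: 1.82
position: [0.5478, 0.2415, 0.0709]
ee_rot: [-0.001, -0.0, 1.0, -0.0]
force: [0.0, -0.3, 0.6]
finger_gap: 0.004
grip_force: 0.0
time_s: 2.57
position: [0.5485, 0.2407, 0.0548]
ee_rot: [-0.0, 0.001, 1.0, -0.0]
force: [0.4, -0.2, 1.0]
finger_gap: 0.0
grip_force: 0.0
```

```bash
python3 -m inch '[[0,0,-0.002,0],[0,0,-0.004,0],[0,0,-0.004,0],[0,0,-0.004,0]]'; python3 -m inch '[[0,0,-0.002,0],[0,0,-0.002,0],[0,0,-0.002,0]]'
```

```text
time_s: 2.9
position: [0.5486, 0.2408, 0.054]
ee_rot: [0.0, 0.001, 1.0, -0.0]
force: [-5.2, -2.2, 19.2]
finger_gap: 0.005
grip_force: 9.9
time_s: 3.15
position: [0.5487, 0.2408, 0.0537]
ee_rot: [0.0, 0.001, 1.0, 0.0]
force: [-9.7, -3.3, 33.6]
finger_gap: 0.004
grip_force: 16.8
```

```bash
python3 -m inch '[[0,0,0.05,0],[0,0,0.12,0],[0,0,0.2,0],[0,0,0.2,0],[0,0,0.2,0]]'
python3 - <<'E'
from h import *
b=snap('wrist','w2')
cv2.imwrite('pics/w2c.png',cv2.resize(b['frame'][150:300,160:360],None,fx=3,fy=3,interpolation=2))
E
```

```text
time_s: 3.57
position: [0.5498, 0.2412, 0.1542]
ee_rot: [0.002, 0.001, 1.0, 0.001]
force: [-0.2, -0.3, -0.8]
finger_gap: 0.007
grip_force: 0.0
```

View pics/w2c.png

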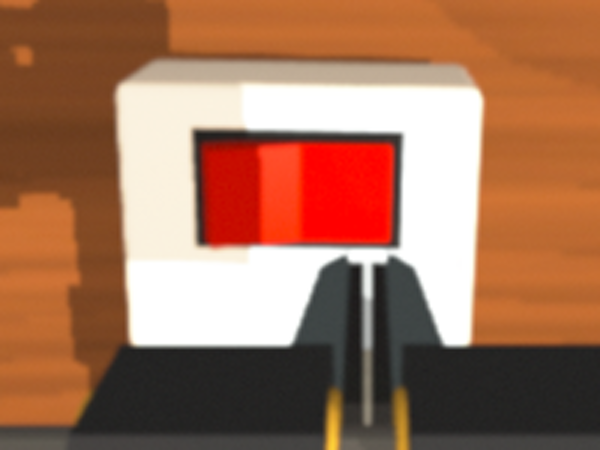

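The left (-y) half now stands raised, with its edge dipping at about (210,247), and the right half lies level inside the frame. The rocker is over, so next is key a.

```bash
python3 -m inch '[[-0.14,-0.76,0,-0.073],[-0.14,-0.76,0,-0.073],[-0.14,-0.76,0,-0.073],[-0.14,-0.76,0,-0.073],[-0.14,-0.76,0,-0.073],[-0.14,-0.76,0,-0.073],[-0.14,-0.76,0,-0.073],[-0.14,-0.76,0,-0.073],[-0.14,-0.76,0,-0.073],[-0.14,-0.76,0,-0.073]]'; python3 -m inch '[[0,0,0,0],[0,0,0,0],[0,0,0,0],[0,0,0,0]]'
python3 - <<'E'
from h import *
b=snap('wrist','w3')
for p in [(.4787,-.1389,.039),(.4711,-.2075,.039)]: print(proj('w3',p))
E
```

```text
time_s: 4.45
position: [0.4769, -0.1435, 0.1508]
ee_rot: [-0.001, 0.059, 0.998, -0.0]
force: [0.4, -0.4, -0.4]
finger_gap: 0.007
grip_force: 0.0
time_s: 4.78
position: [0.4786, -0.1378, 0.1516]
ee_rot: [-0.0, 0.057, 0.998, 0.0]
force: [0.2, 0.4, -0.2]
finger_gap: 0.004
grip_force: 0.0
[281.37876064 211.99720088]
[207.85795123 212.32099153]
```

View pics/w3.png

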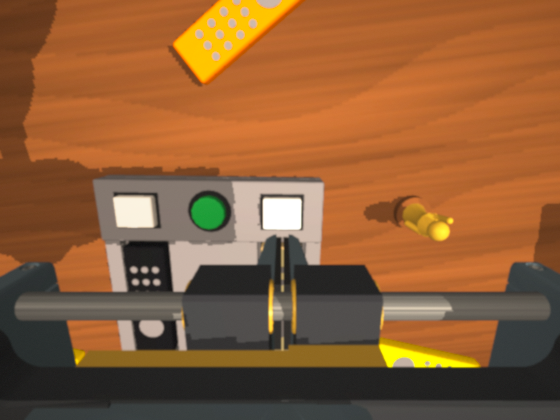

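The wrist image shows key a at (282,213) and the button at (209,211), both within 1 px of the projections. Going down on key a.

```bash
python3 -m inch '[[0,0,-0.06,0],[0,0,-0.12,0],[0,0,-0.18,0],[0,0,-0.21,0],[0,0,-0.21,0],[0,0,-0.21,0]]'; python3 -m inch '[[0,0,-0.005,0],[0,0,-0.01,0],[0,0,-0.015,0],[0,0,-0.02,0],[0,0,-0.025,0],[0,0,-0.028,0],[0,0,-0.028,0],[0,0,-0.028,0]]'
```

```text
time_s: 5.33
position: [0.4785, -0.1383, 0.0468]
ee_rot: [-0.001, 0.057, 0.998, 0.0]
force: [1.1, 0.6, -0.7]
finger_gap: 0.002
grip_force: 0.0
time_s: 6.0
position: [0.4784, -0.1391, 0.0329]
ee_rot: [-0.0, 0.058, 0.998, 0.0]
force: [-0.1, -0.5, 0.2]
finger_gap: 0.007
grip_force: 0.0
```

```bash
python3 -m inch '[[0,0,-0.002,0],[0,0,-0.004,0],[0,0,-0.004,0],[0,0,-0.004,0]]'
```

```text
time_s: 6.33
position: [0.4785, -0.1391, 0.032]
ee_rot: [0.0, 0.058, 0.998, -0.0]
force: [-5.7, 2.8, 30.9]
finger_gap: 0.004
grip_force: 15.1
```

Key a is against its stop at 2 mm above the console. Next is the green button.

```bash
python3 -m inch '[[0,0,0.03,0],[0,0,0.07,0],[-0.007,-0.07,0.07,0],[-0.015,-0.137,0.07,0],[-0.015,-0.137,0.07,0],[-0.015,-0.137,0.07,0]]'; python3 -m inch '[[0,0,-0.02,0],[0,0,-0.035,0],[0,0,-0.045,0],[0,0,-0.052,0],[0,0,-0.058,0],[0,0,-0.064,0],[0,0,-0.068,0],[0,0,-0.068,0],[0,0,-0.068,0]]'
```

```text
time_s: 6.83
position: [0.4709, -0.209, 0.066]
ee_rot: [0.0, 0.059, 0.998, -0.0]
force: [-0.3, 0.7, -0.2]
finger_gap: 0.005
grip_force: 0.0
time_s: 7.58
position: [0.471, -0.207, 0.0329]
ee_rot: [0.0, 0.058, 0.998, 0.0]
force: [-5.4, 7.4, 27.7]
finger_gap: 0.005
grip_force: 13.5
```

The button is fully down: 28 N at 3 mm above the console. I'll retract straight up, then check.

```bash
python3 -m inch '[[0,0,0.03,0],[0,0,0.08,0],[0,0,0.16,0],[0,0,0.24,0],[0,0,0.24,0],[0,0,0.24,0],[0,0,0.24,0]]'
python3 - <<'E'
from h import *
b=snap('wrist','w4')
d=snap('scene','sc2')
f=cv2.resize(d['frame'][150:310,190:390],None,fx=3,fy=3,interpolation=2)
g=cv2.resize(b['frame'][140:300,70:350],None,fx=2.14,fy=2.14,interpolation=2)[:, :600]
cv2.imwrite('pics/v.png',cv2.resize(np.vstack([f[:480],cv2.resize(g,(600,342))]),(438,600)))
cv2.imwrite('pics/v1.png',f)
cv2.imwrite('pics/v2.png',cv2.resize(b['frame'][140:300,70:350],None,fx=2.8,fy=2.8,interpolation=2))
E
```

```text
time_s: 8.17
position: [0.4711, -0.2075, 0.1519]
ee_rot: [0.0, 0.058, 0.998, -0.0]
force: [0.6, 0.1, 0.1]
finger_gap: 0.003
grip_force: 0.0
```

View pics/v1.png

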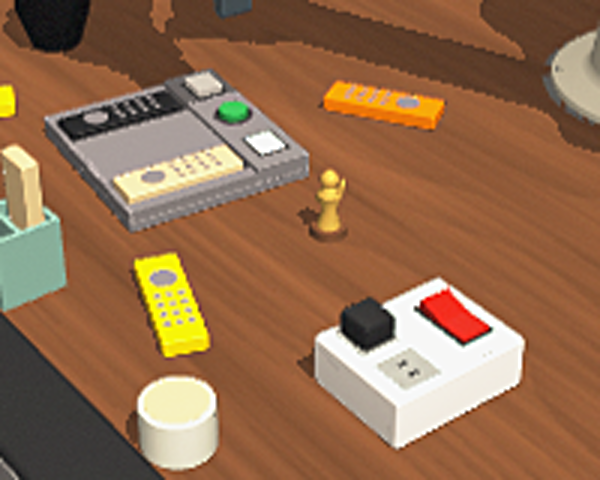

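View pics/v2.png

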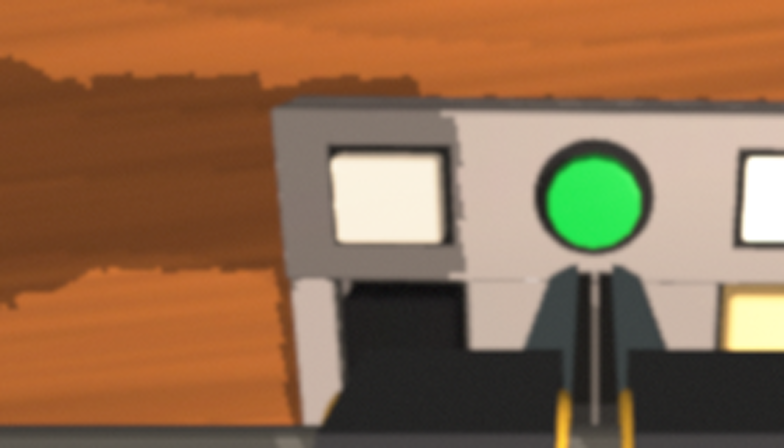

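The rocker is over (-y half raised), key a at (265,145) is flush while key b at (203,85) still stands up, and the button at (233,112) is back up. The remotes and figurine have not moved.

```bash
python3 -c "
from workcell import env
print(env.close_job())"
```

```text
the job is handed in; nothing more can be done
None
```

The job is handed in: I pressed the rocker fully over, key a (the beige remote's bay) fully in, then the green button down and released, in that order, and the last pictures show the other key still up and nothing around it moved.

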